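# Tick off the tally flags along the stock rail

## Task

The bins of this count are done: starting at the green end, run your fingertips lightly along the row of little hinged flags on the tally rail so that the four yellow flags are laid flat one after another towards the blue one. Stop short of the blue flag and leave it standing, then come away clear. Only brush the flags: do not lift, shove or press hard on the rail, and leave everything else on the table where it is.

Things in the scene. Friction and masses are not known exactly. Their poses are not given: they have to be found in the camera images.
- rail: Loose dark steel tally rail on rubber feet, about 0.8 kg, 275 x 50 mm, flat top 26 mm above the table, with a row of hinged flags. Origin on the table under the row's centre line; z up, x along the row from green pad to blue flag. It spans x = -135 to +140 mm, y = -25 to +25 mm. Flag hinges 29 mm above the table on the centre line: yellow at x = -65, -29, +7, +43 mm, blue at +110 mm.
- green_pad (a point): Centre of the green start pad on the rail's top, 26 mm above the table, at x = -115 mm of the rail: 50 mm before the first flag's hinge. The pad is 34 mm along the row, 48 mm across.
- flag1 (a joint): Hinge (rad) of yellow flag 1 of 4 from the green pad. Stiff plate 28 mm wide across the row, 3 mm thick, 34 mm from hinge to free edge. At 0 to 0.12 it stands, leaning up to 10 degrees back to the green end, top 63 mm above the table; 1.74 is flat towards the blue flag, top face 31 mm above the table. Under 1 N tips it; well past upright it falls flat by itself. It cannot tip the other way.
- flag2 (a joint): Hinge (rad) of yellow flag 2 of 4 from the green pad. Stiff plate 28 mm wide across the row, 3 mm thick, 34 mm from hinge to free edge. At 0 to 0.12 it stands, leaning up to 10 degrees back to the green end, top 63 mm above the table; 1.74 is flat towards the blue flag, top face 31 mm above the table. Under 1 N tips it; well past upright it falls flat by itself. It cannot tip the other way.
- flag3 (a joint): Hinge (rad) of yellow flag 3 of 4 from the green pad. Stiff plate 28 mm wide across the row, 3 mm thick, 34 mm from hinge to free edge. At 0 to 0.12 it stands, leaning up to 10 degrees back to the green end, top 63 mm above the table; 1.74 is flat towards the blue flag, top face 31 mm above the table. Under 1 N tips it; well past upright it falls flat by itself. It cannot tip the other way.
- flag4 (a joint): Hinge (rad) of yellow flag 4 of 4 from the green pad. Stiff plate 28 mm wide across the row, 3 mm thick, 34 mm from hinge to free edge. At 0 to 0.12 it stands, leaning up to 10 degrees back to the green end, top 63 mm above the table; 1.74 is flat towards the blue flag, top face 31 mm above the table. Under 1 N tips it; well past upright it falls flat by itself. It cannot tip the other way.
- blue_flag (a joint): Hinge (rad) of the blue flag, last in the row: same size, same values and just as easily tipped as the yellow ones.
- bolt: Bystander: steel bolt, standing on its 30 mm hexagon head, 20 mm shank, 68 mm tall; origin at its foot.
- bushing: Bystander: brass bushing, 40 mm across, 35 mm tall, standing; origin at its foot.
- marker: Bystander: black marker pen with red cap, lying, 135 mm long along its x, 18 mm thick; origin under its middle.
- bin: Bystander: small open black bin of bolts with a white blank label, 90 x 65 x 45 mm (x, y, z); origin under its centre.
- tape: Bystander: ring-shaped brown tape core lying flat, 90 mm across, 24 mm tall; origin under its centre.
- jar: Bystander: closed jar, 56 mm across, 75 mm tall; origin under its centre.
- wrench: Bystander: wrench lying flat along its x; origin under its middle.

How it is judged:
On the way, in this order (a step that is already met when the one before it is completed fails the run):
1. yellow flag 1 from the green end is laid over (value of joint flag1 above 1.5 rad), for 0.04 s.
2. yellow flag 2 from the green end is laid over (value of joint flag2 above 1.5 rad), for 0.04 s.
3. yellow flag 3 from the green end is laid over (value of joint flag3 above 1.5 rad), for 0.04 s.
4. yellow flag 4 from the green end is laid over (value of joint flag4 above 1.5 rad), for 0.04 s.
At the end, for the whole second after the job is handed in: All four yellow flags lie flat (joint above 1.5 rad), the blue flag stands (below 0.3 rad), the rail is level, at rest and within 15 mm of its starting place, the seven bystanders within 15 mm of theirs (value of joint each of flag1, flag2, flag3, flag4 above 1.5 rad and value of joint blue_flag below 0.3 rad and distance of each of rail, bolt, bushing, marker, bin, tape, jar, wrench from where it was at the start of the episode below 0.015 m and angle between rail's own z axis and vertical below 0.05 rad and linear speed of rail below 0.01 m/s); the robot touches nothing.
It fails at once if the blue flag is tipped (beyond 0.8 rad) (value of joint blue_flag above 0.8 rad).
It fails at once if the rail is lifted (more than 8 mm) (height (world z) of rail above 0.008 m).
It fails at once if the rail is shoved or carried (more than 15 mm) (distance of rail from where it was at the start of the episode above 0.015 m).
It fails at once if the rail or its flags are pressed hard (more than 15 N) (contact force between any of the arm, the fingers and rail above 15 N).
It fails at once if another thing on the table is disturbed (moved more than 15 mm) (distance of any of bolt, bushing, marker, bin, tape, jar, wrench from where it was at the start of the episode above 0.015 m).
It also fails if it takes over 38 s, if anything falls off the work surface, if the arm or the gripper's body presses on something with over 40 N, if the wrist force passes 120 N, or if a joint passes its speed limit or range.

## Robot

A 6-joint arm with a two-finger parallel gripper is mounted at the origin on the work surface. World frame = base frame: x ahead of the robot, y to its left, z up, the work surface at z = 0. Lengths are in m, angles in rad, forces in N, time in s.
With the tool pointing down it reaches from about 0.35 to 0.775 m from the base axis. Payload 5.5 kg.
Tool frame: the origin (TCP) lies on the centre line of the jaws, within the pads' length; the fingertips stand 11 mm ahead of it and the grasp point (between the pads) lies 8 mm behind it (env.nose_length is the distance from the TCP to the fingertips, in m); x points along the fingers, z is the direction in which the jaws open and shut, and the axes are right-handed (so a half turn about x gives the same grasp; the last joint's range is limited). The gripper opens to 85 mm and grips with 20 to 120 N. Pads are 22 mm wide; open, the fingers measure 114 mm over their backs; the gripper's body (76 mm by 85 mm) begins 54 mm behind the grasp point. The pads swing forward as they close: fully open they stand 13 mm farther back than shut.
Start: joints at [-1.301, 0.313, 0.046, 1.304, 0, 1.431], TCP at [0.229, -0.527, 0.242] pointing down, gripper open.
Joint ranges: [-2.76, 2.76], [-0.86, 1.69], [-1.03, 1.26], [-2.2, 2.34], [-1.47, 1.5], [-3.14, 3.14]. Speed limits (rad/s): [2.57, 2.57, 3.14, 3.14, 3.14, 3.14].

## Interface

Orientations are given as a unit quaternion [w, x, y, z].
In Python, from workcell import env gives the robot as it stands. The module is installed in compiled form; this text tells all that it offers.
- The arm moves only by the tool step_arm, never from a script. Its argument "moves" is a list that holds one entry, the list of rows, each a list of 7 numbers: the turn, a rotation vector about the tool's x, y, z in rad, then the shift along the tool's x, y, z in m, then the opening, from 0 (shut) to 1 (fully open). In form: [[[rx, ry, rz, tx, ty, tz, grip], ...]]. A call has 1 to 12 rows; each row is the pose to reach, as a shift and turn from the pose measured when the call began, along the tool's axes at that moment; what a row does not reach only later rows make up. A row lasts 1/10 s, in which the tool goes at most 50 mm and 8.59 degrees, less where a joint would pass 70% of its speed; a pose out of reach is approached as far as the arm can. A call with a gripper value outside its range is refused whole. The fingers move at their own pace and stop on an object; "force" is the grip in N (left out, the last holds). Time passes only in rows, so rows that repeat a pose let the fingers close. It gives the time, the measured TCP pose, the force and the opening at its end, in the units of the state.
- env.get_state(): the state, without advancing time (a new reading comes with each control period).
- env.read_camera(name): name is "scene" or "top" or "wrist"; returns (picture, depth): 400x640x3 uint8, red, green, blue; 400x640 float32, m along the optical axis (not along the pixel's ray), 0 where there is no reading.
- env.get_calibration(name): a dict with "mtx" (3x3 intrinsics, pixels), "camera_from_world" (4x4, takes a point from world to camera coordinates); the wrist camera has in their place "T_tool_cam" (4x4, takes a point from camera to tool coordinates, whose origin is the TCP and whose axes are the tool frame's). Camera axes: x right, y down, z forward; pixel columns grow to the right and rows downward; lengths in m; the calibration is good to about 2 mm. A picture is of the moment at which its call begins: read the wrist's pose just before it. get_calibration takes no time and is no camera call.
- env.hand_in(): hands the job in, once; it reports no verdict.
Trained networks look in the newest picture that a camera, given by its name, has taken for a name from the list of things; names that differ only in an ending like _2 or _b are one class to them, and where a whole thing is asked for, a point or a joint stands for the part that bears it (a point fixed in the world has none). Each returns a list of dicts, best first, with "confidence" (0 to 1); they miss things now and then, are a little off and sometimes report something else, mostly with a low value. They report only what shows in the picture. A call takes as long as a camera call.
- env.boxes_of(camera, thing): "uv" ([column, row] in pixels, amid what is visible of it).
- env.silhouettes(camera, thing): "mask" (400x640 bool, what is visible of it) and "uv" ([column, row] in pixels, amid what is visible of it).
The state is a dict: "clock": time; "joint_pos": joint angles; "qvel": joint speeds; "tau": joint torques, N m; "tcp_pos": TCP position; "orientation": TCP orientation; "wrist_force": force on the tool from outside, world axes, zero at the start; "ft_torque": the same for the moment, N m; "finger_gap": finger opening in m.
Only numpy, scipy, OpenCV 4.12 (cv2) and the standard library are available. Lean on these libraries where they do the work, as an engineer would, in place of code of your own. Each camera call takes 0.05 s, during which the arm holds its last target.

## Working session

There is one attempt and no reset: what is moved stays moved. The work goes in short steps, Python scripts to look and compute and a tool call to move; the robot and the scene stay as the last step left them, time stands still between calls to the robot, and variables do not carry over. Pictures are saved under pics/ and viewed, and the job is handed in when it is done.

Besides the shell and the picture viewer there is one more tool, called after ">>>" in YAML: its name, and indented under it one key for each argument. step_arm: Moves the arm, as the interface text tells. Its arguments: {"type":"object","properties":{"moves":{"type":"array","items":{"type":"array","items":{"type":"array","items":{"type":"number"}}}},"force":{"type":"number"}},"required":["moves"]}

```bash
mkdir -p pics; python3 - <<'E'
from workcell import env
import cv2,numpy as np
s=env.get_state();print({k:np.round(v,3) for k,v in s.items()})
for n in("top","scene"):
    p,d=env.read_camera(n);cv2.imwrite(f"pics/{n}0.png",p[:,:,::-1]);np.savez(f"{n}0.npz",p=p,d=d)
    c=env.get_calibration(n);print(n,c)
    for t in("rail","green_pad","flag1","blue_flag"):
        print(t,[(np.round(b["uv"],1),round(b["confidence"],2)) for b in env.boxes_of(n,t)][:6])
print(env.nose_length, env.get_calibration("wrist"))
E
```

```text
{'clock': np.float64(0.0), 'joint_pos': array([-1.301,  0.314,  0.045,  1.304, -0.   ,  1.431]), 'qvel': array([ 0.001,  0.001,  0.001,  0.   ,  0.001, -0.   ]), 'tau': array([ 0.0000e+00, -4.8063e+01,  2.9853e+01,  1.9000e-02, -0.0000e+00,
       -0.0000e+00]), 'tcp_pos': array([ 0.229, -0.527,  0.241]), 'orientation': array([ 0.591,  0.388,  0.592, -0.387]), 'wrist_force': array([ 0.878, -0.749,  0.39 ]), 'ft_torque': array([-0.027, -0.022,  0.017]), 'finger_gap': np.float64(0.085)}
top {'mtx': array([[394.12607782,   0.        , 319.36482256],
       [  0.        , 394.12607782, 201.48680674],
       [  0.        ,   0.        ,   1.        ]]), 'camera_from_world': array([[-0.01288451, -0.99986153,  0.01053176, -0.00639125],
       [-0.98609137,  0.01096021, -0.16584234,  0.56969275],
       [ 0.16570394, -0.01252207, -0.98609604,  0.89719188],
       [ 0.        ,  0.        ,  0.        ,  1.        ]])}
rail [(array([353.1, 196.6]), 0.63), (array([357.3, 198.6]), 0.53)]
green_pad [(array([351.5, 198.8]), 0.78)]
flag1 [(array([354.7, 199. ]), 0.63), (array([341. , 168.8]), 0.46
[... 499 characters left out ...]
[(array([295.3, 189. ]), 0.98)]
flag1 [(array([284.4, 195. ]), 0.68), (array([297.6, 173.5]), 0.58), (array([305.3, 165.9]), 0.58), (array([293.1, 182.6]), 0.43)]
blue_flag []
0.011 {'mtx': array([[276.36280342,   0.        , 312.10494638],
       [  0.        , 276.36280342, 196.14465548],
       [  0.        ,   0.        ,   1.        ]]), 'T_tool_cam': array([[ 2.64447856e-04, -2.73350559e-01,  9.61914446e-01,
        -1.32452633e-01],
       [-4.80223604e-04, -9.61914404e-01, -2.73350415e-01,
         6.89972766e-02],
       [ 9.99999850e-01, -3.89647091e-04, -3.85645592e-04,
        -3.86343903e-04],
       [ 0.00000000e+00,  0.00000000e+00,  0.00000000e+00,
         1.00000000e+00]])}
```

View pics/top0.png

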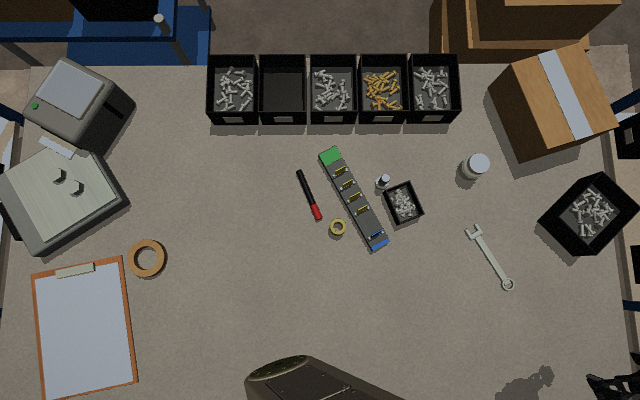

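View pics/scene0.png

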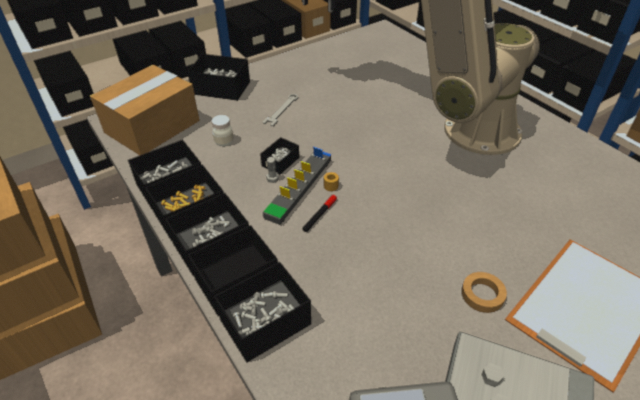

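The top view shows the rail from the green pad (330,157) to the blue flag (378,240). The bolt (382,182) and bin (403,203) are on one side, and the bushing (338,227) and marker (310,195) are on the other. Next I fit the rail pose.

```bash
cat > h.py <<'E'
import numpy as np,cv2
from workcell import env
def ray(cam,uv,z,T=None):
    c=env.get_calibration(cam); M=c["camera_from_world"]; R,t=M[:3,:3],M[:3,3]
    uv=np.atleast_2d(uv).astype(float)
    d=np.c_[uv,np.ones(len(uv))]@np.linalg.inv(c["mtx"]).T@R; o=-R.T@t
    return o+d*((z-o[2])/d[:,2])[:,None]
def pts(cam,d):
    c=env.get_calibration(cam); M=c["camera_from_world"]; K=c["mtx"]
    v,u=np.mgrid[:400,:640]; X=np.stack([(u-K[0,2])/K[0,0]*d,(v-K[1,2])/K[1,1]*d,d],-1)
    return (X-M[:3,3])@M[:3,:3]
E
python3 - <<'E'
from h import *
for n,(x0,x1,y0,y1) in {"top":(315,395,140,255),"scene":(255,340,140,225)}.items():
    f=np.load(n+"0.npz");p,d=f["p"],f["d"]
    h=cv2.cvtColor(p,cv2.COLOR_RGB2HSV);P=pts(n,d)
    w=np.zeros((400,640),bool);w[y0:y1,x0:x1]=1
    H,S,V=[h[...,i].astype(int) for i in range(3)]
    g=w&(H>50)&(H<75)&(S>120);b=w&(H>98)&(H<125)&(S>110);y=w&(H>18)&(H<35)&(S>110)
    for nm,m in(("g",g),("b",b),("y",y)):
        k,l,st,ce=cv2.connectedComponentsWithStats(m.astype(np.uint8))
        for i in range(1,k):
            if st[i,4]>5:
                q=P[l==i];print(n,nm,st[i,4],ce[i].round(1),"ray26",ray(n,ce[i],.026)[0].round(4),"mean",q.mean(0).round(4),"zmax",q[:,2].max().round(3),"med",np.median(q,0).round(4))
    cv2.imwrite(f"pics/{n}1.png",cv2.resize(p[y0:y1,x0:x1,::-1],None,fx=5,fy=5,interpolation=cv2.INTER_NEAREST))
    # rail top via depth
    m=w&(P[...,2]>.018)&(P[...,2]<.034)&((S<90)|g)
    k,l,st,ce=cv2.connectedComponentsWithStats(m.astype(np.uint8))
    for i in range(1,k):
        if st[i,4]>200:
            q=P[l==i][:,:2].astype(np.float32);print(n,"rail",st[i,4],cv2.minAreaRect(q),np.median(P[l==i][:,2]))
for n in("top","scene"):
  for t in("rail","bolt","bushing","bin","marker","jar"):
    for s in env.silhouettes(n,t)[:1]:
        f=np.load(n+"0.npz");P=pts(n,f["d"])[s["mask"]];r=cv2.minAreaRect(P[:,:2].astype(np.float32));print(n,t,round(s["confidence"],2),len(P),r,np.median(P,0).round(3))
E
```

```text
top g 240 [330.  155.9] ray26 [ 0.6887 -0.0416  0.026 ] mean [ 0.6883 -0.0415  0.0275] zmax 0.033 med [ 0.688  -0.0415  0.0275]
top b 31 [375.6 233.2] ray26 [ 0.4937 -0.1489  0.026 ] mean [ 0.4889 -0.1402  0.0826] zmax 0.979 med [ 0.4907 -0.1442  0.0592]
top b 86 [379.5 244.1] ray26 [ 0.4674 -0.1571  0.026 ] mean [ 0.4673 -0.157   0.0269] zmax 0.03 med [ 0.4675 -0.157   0.0271]
top y 56 [339.7 170.1] ray26 [ 0.6519 -0.0652  0.026 ] mean [ 0.6456 -0.0635  0.0511] zmax 0.065 med [ 0.6456 -0.0635  0.053 ]
top y 46 [346.9 183.2] ray26 [ 0.6183 -0.0823  0.026 ] mean [ 0.6129 -0.0802  0.0507] zmax 0.065 med [ 0.613  -0.0794  0.0531]
top y 47 [354.3 195.8] ray26 [ 0.5865 -0.0996  0.026 ] mean [ 0.5821 -0.0972  0.05  ] zmax 0.066 med [ 0.5814 -0.0975  0.0514]
top y 44 [361.5 208.8] ray26 [ 0.554  -0.1164  0.026 ] mean [ 0.5469 -0.1105  0.0729] zmax 0.979 med [ 0.5499 -0.113   0.0538]
top y 139 [337.4 226.3] ray26 [ 0.5117 -0.0566  0.026 ] mean [ 0.5109 -0.0561  0.034 ] zmax 0.041 med [ 0.5112 -0.057   0.035 ]
top rail 1883 ((0.5870168805122375, -0.09564216434955597), (0.27006620168685913, 0.
[... 2061 characters left out ...]
67, 0.26654666662216187), (1.028926134109497, 0.029401855543255806), 62.2794075012207) [ 0.624 -0.162  0.031]
scene bushing 0.74 1854 ((0.8124009966850281, 0.22338485717773438), (1.1286653280258179, 0.16197296977043152), 54.2722282409668) [ 0.606 -0.076  0.026]
scene bin 0.95 834 ((0.830203115940094, 0.21890249848365784), (1.1274363994598389, 0.10446064174175262), 58.952781677246094) [ 0.565 -0.218  0.027]
scene marker 0.8 326 ((0.5912813544273376, 0.008562024682760239), (0.14605896174907684, 0.027495961636304855), 22.149032592773438) [0.595 0.017 0.014]
scene jar 0.64 552 ((0.850802481174469, 0.10113465785980225), (1.332929015159607, 0.05597479268908501), 68.16015625) [ 0.659 -0.376  0.048]
```

```bash
cat > plan.py <<'E'
from h import *
from scipy.spatial.transform import Rotation as Ro
O=np.array([.5887,-.0937,0]);th=np.radians(27.8);X=-np.array([np.cos(th),np.sin(th),0]);Y=np.cross([0,0,1],X)
def rel(railx,raily,z,ang):
    s=env.get_state();q=np.array(s["orientation"]);R=Ro.from_quat(q,scalar_first=True).as_matrix()
    zz=np.cos(ang)*Y+np.sin(ang)*X;x=np.array([0,0,-1.]);T=np.c_[x,np.cross(zz,x),zz]
    p=O+X*railx+Y*raily+[0,0,z]
    return Ro.from_matrix(R.T@T).as_rotvec().round(4),(R.T@(p-s["tcp_pos"])).round(4),p.round(4),s
def inrail():
    s=env.get_state();d=s["tcp_pos"]-O;return round(d@X,4),round(d@Y,4),round(s["tcp_pos"][2],4)
E
python3 - <<'E'
from plan import *
for a in(0,90,180,270):
    r=rel(-.110,0,.15,np.radians(a));print(a,r[:3])
s=r[3];R=Ro.from_quat(s["orientation"],scalar_first=True).as_matrix();print(R.round(3),s["clock"])
E
```

```text
0 (array([-0.0754,  0.0001, -0.    ]), array([ 0.0923,  0.6123, -0.2628]), array([ 0.686 , -0.0424,  0.15  ]))
90 (array([ 1.4954e+00,  0.0000e+00, -1.0000e-04]), array([ 0.0923,  0.6123, -0.2628]), array([ 0.686 , -0.0424,  0.15  ]))
180 (array([ 3.0662e+00, -0.0000e+00, -1.0000e-04]), array([ 0.0923,  0.6123, -0.2628]), array([ 0.686 , -0.0424,  0.15  ]))
270 (array([-1.6462e+00,  1.0000e-04,  0.0000e+00]), array([ 0.0923,  0.6123, -0.2628]), array([ 0.686 , -0.0424,  0.15  ]))
[[ 0.     0.917  0.398]
 [-0.     0.398 -0.917]
 [-1.     0.     0.   ]] 1.1
```

>>> step_arm:
  moves:
    - [[-0.007,0,0,0.005,0.05,-0.02,0],[-0.014,0,0,0.01,0.09,-0.04,0],[-0.02,0,0,0.015,0.13,-0.06,0],[-0.027,0,0,0.02,0.17,-0.075,0],[-0.034,0,0,0.03,0.21,-0.092,0],[-0.04,0,0,0.035,0.25,-0.11,0],[-0.047,0,0,0.045,0.29,-0.126,0],[-0.054,0,0,0.05,0.33,-0.143,0],[-0.06,0,0,0.055,0.37,-0.16,0],[-0.067,0,0,0.06,0.41,-0.177,0],[-0.075,0,0,0.065,0.45,-0.195,0],[-0.075,0,0,0.07,0.49,-0.21,0]]
  force: 20

```text
clock: 2.3
tcp_pos: [0.5959, -0.1379, 0.1722]
orientation: [0.606, 0.365, 0.605, -0.365]
wrist_force: [0.2, -1.2, -0.6]
finger_gap: 0.0
```

```bash
python3 - <<'E'
from plan import *
r=rel(-.110,0,.15,0);print(r[:3],r[3]["joint_pos"].round(3),r[3]["clock"],r[3]["finger_gap"],env.nose_length)
E
```

```text
(array([ 0.0001,  0.0002, -0.0001]), array([ 0.0222,  0.1243, -0.0424]), array([ 0.686 , -0.0424,  0.15  ])) [-0.359  0.411  0.015  1.175 -0.     2.298] 2.3 2.6385550698169563e-05 0.011
```

>>> step_arm:
  moves:
    - [[0,0,0,0.005,0.04,-0.014,0],[0,0,0,0.012,0.08,-0.028,0],[0,0,0,0.018,0.11,-0.038,0],[0,0,0,0.0222,0.1243,-0.0424,0],[0,0,0,0.0222,0.1243,-0.0424,0],[0,0,0,0.0222,0.1243,-0.0424,0]]

```text
clock: 2.9
tcp_pos: [0.6854, -0.0429, 0.1498]
orientation: [0.605, 0.365, 0.606, -0.366]
wrist_force: [-0.3, -0.6, -0.1]
finger_gap: 0.0002
```

```bash
python3 - <<'E'
from plan import *
print(inrail())
s=env.get_state()
p,d=env.read_camera("wrist");cv2.imwrite("pics/w1.png",p[:,:,::-1])
# tips check
c=env.get_calibration("wrist");T=c["T_tool_cam"];K=c["mtx"]
R=Ro.from_quat(s["orientation"],scalar_first=True).as_matrix()
v,u=np.mgrid[:400,:640];Q=np.stack([(u-K[0,2])/K[0,0]*d,(v-K[1,2])/K[1,1]*d,d],-1)
W=(Q@T[:3,:3].T+T[:3,3])@R.T+s["tcp_pos"]
rel_=W-O;rx=rel_@X;ry=rel_@Y;z=W[...,2]
h=cv2.cvtColor(p,cv2.COLOR_RGB2HSV);H,S,V=[h[...,i].astype(int) for i in range(3)]
for nm,m in(("g",(H>50)&(H<75)&(S>120)),("y",(H>18)&(H<35)&(S>110)),("b",(H>98)&(H<125)&(S>110))):
    k,l,st,ce=cv2.connectedComponentsWithStats((m&(d>0)&(z<.08)).astype(np.uint8))
    for i in range(1,k):
        if st[i,4]>30:
            a=l==i;print(nm,st[i,4],ce[i].round(),"rail xyz min/med/max",[np.percentile(f[a],[3,50,97]).round(4) for f in(rx,ry,z)])
t=(z>.1)&(d>0);L=(Q@T[:3,:3].T+T[:3,3])[t];print("finger tool max x",np.percentile(L[:,0],[50,95,99.5]) if len(L) else None,len(L), L.min(0),L.max(0))
E
```

```text
(np.float64(-0.1092), np.float64(0.0002), np.float64(0.1498))
g 1753 [312. 191.] rail xyz min/med/max [array([-0.1267, -0.111 , -0.0947]), array([-0.0233, -0.0004,  0.0216]), array([0.0267, 0.028 , 0.0292])]
y 7680 [556.  94.] rail xyz min/med/max [array([-0.2366, -0.1995, -0.1389]), array([0.1603, 0.1975, 0.2444]), array([0.0338, 0.0404, 0.046 ])]
y 170 [312. 315.] rail xyz min/med/max [array([0.006 , 0.0077, 0.0094]), array([-0.0043,  0.    ,  0.0044]), array([0.0388, 0.054 , 0.0641])]
finger tool max x [-0.07355986 -0.03642296 -0.00214514] 51311 [-0.09437741 -0.01243189 -0.0629693 ] [0.00576774 0.02121002 0.06189527]
```

View pics/w1.png

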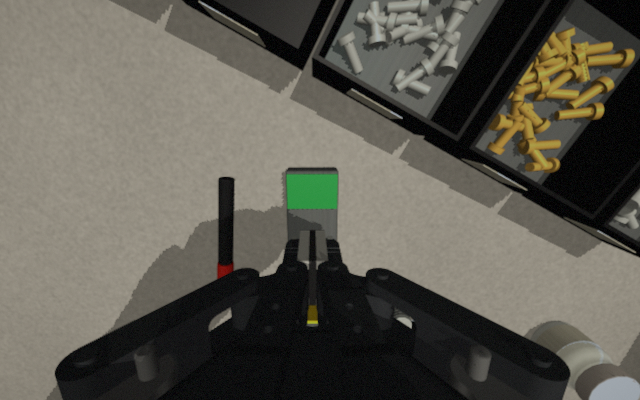

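The wrist view shows the green pad at (312,191), centred under the closed fingers at (312,240). Flag heights agree, and the row's x offset is about 3 mm. Next I descend over the pad.

>>> step_arm:
  moves:
    - [[0,0,0,0.02,0,0,0],[0,0,0,0.04,0,0,0],[0,0,0,0.06,0,0,0],[0,0,0,0.075,0,0,0],[0,0,0,0.085,0,0,0],[0,0,0,0.09,0,0,0],[0,0,0,0.09,0,0,0]]

```text
clock: 3.65
tcp_pos: [0.6848, -0.0442, 0.0601]
orientation: [0.605, 0.365, 0.605, -0.366]
wrist_force: [0.3, 1.1, 0.1]
finger_gap: 0.0003
```

```bash
cat > look.py <<'E'
from plan import *
import sys
p,d=env.read_camera("scene");P=pts("scene",d)
q=P-O;rx=q@X;ry=q@Y;z=P[...,2]
print(inrail(),env.get_state()["clock"],env.get_state()["wrist_force"].round(2))
m=(abs(ry)<.03)&(rx>-.16)&(rx<.15)&(z>.034)&(z<.2)&(d>0)
h=cv2.cvtColor(p,cv2.COLOR_RGB2HSV);H,S=h[...,0].astype(int),h[...,1].astype(int)
col=(S>110)&(H>18)&(H<125)
f=m&~col&(z<.11)
if f.sum():print("finger zmin",np.percentile(z[f],[0,1,5,20]).round(4),"rx",np.percentile(rx[f],[2,98]).round(4))
c=m&col
k,l,st,ce=cv2.connectedComponentsWithStats(c.astype(np.uint8))
for i in range(1,k):
    if st[i,4]>8:a=l==i;print("flag",st[i,4],ce[i].round(),rx[a].min().round(3),rx[a].max().round(3),z[a].max().round(3))
cv2.imwrite(f"pics/{sys.argv[1]}.png",cv2.resize(p[110:250,230:370,::-1],None,fx=4,fy=4))
E
python3 look.py s2
```

```text
(np.float64(-0.1087), np.float64(0.0012), np.float64(0.0608)) 3.7 [-0.59 -1.07 -0.63]
finger zmin [0.0344 0.0379 0.0517 0.0634] rx [-0.1219  0.1099]
flag 57 [318. 152.] 0.106 0.114 0.064
flag 69 [306. 166.] 0.038 0.048 0.064
flag 73 [299. 174.] 0.003 0.012 0.065
flag 12 [295. 185.] -0.03 -0.025 0.051
flag 27 [287. 194.] -0.069 -0.061 0.056
```

View pics/s2.png

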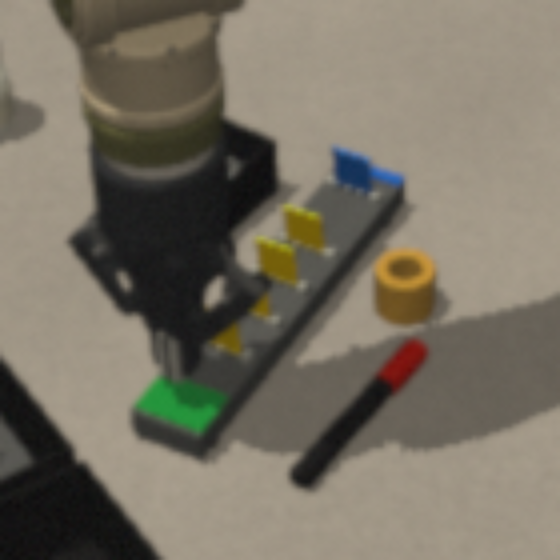

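>>> step_arm:
  moves:
    - [[0,0,0,0.002,0,-0.001,0],[0,0,0,0.004,-0.004,-0.001,0],[0,0,0,0.004,-0.008,-0.001,0],[0,0,0,0.004,-0.013,-0.001,0],[0,0,0,0.004,-0.018,-0.001,0],[0,0,0,0.004,-0.023,-0.001,0],[0,0,0,0.004,-0.028,-0.001,0],[0,0,0,0.004,-0.032,-0.001,0],[0,0,0,0.004,-0.036,-0.001,0],[0,0,0,0.004,-0.04,-0.001,0],[0,0,0,0.004,-0.044,-0.001,0],[0,0,0,0.004,-0.048,-0.001,0]]

```text
clock: 4.9
tcp_pos: [0.6421, -0.0657, 0.0568]
orientation: [0.605, 0.366, 0.605, -0.366]
wrist_force: [-1.1, -0.3, 0.4]
finger_gap: -0.0001
```

```bash
python3 look.py s3
```

```text
(np.float64(-0.0597), np.float64(0.0), np.float64(0.0567)) 4.95 [-0.02  0.24 -0.46]
finger zmin [0.0341 0.0359 0.0494 0.0629] rx [-0.0752  0.1107]
flag 60 [318. 152.] 0.105 0.115 0.063
flag 57 [305. 165.] 0.038 0.048 0.065
flag 9 [295. 171.] -0.052 0.011 0.107
flag 9 [302. 178.] 0.006 0.01 0.049
flag 63 [291. 188.] -0.072 -0.024 0.09
```

View pics/s3.png

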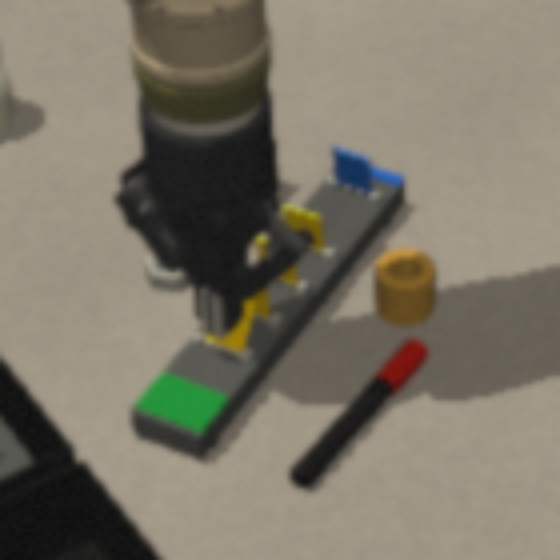

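Flag 1 is tilting under the fingertips and the rail has not moved. I keep going at the same pace.

>>> step_arm:
  moves:
    - [[0,0,0,0,-0.004,0,0],[0,0,0,0,-0.008,0,0],[0,0,0,0,-0.012,0,0],[0,0,0,0,-0.016,0,0],[0,0,0,0,-0.02,0,0],[0,0,0,0,-0.024,0,0],[0,0,0,0,-0.028,0,0],[0,0,0,0,-0.032,0,0],[0,0,0,0,-0.036,0,0],[0,0,0,0,-0.04,0,0],[0,0,0,0,-0.044,0,0],[0,0,0,0,-0.048,0,0]]

```text
clock: 6.15
tcp_pos: [0.5987, -0.0883, 0.0568]
orientation: [0.605, 0.365, 0.605, -0.366]
wrist_force: [-0.4, -0.3, 0.4]
finger_gap: -0.0001
```

```bash
python3 look.py s4
```

```text
(np.float64(-0.0107), np.float64(-0.0002), np.float64(0.0567)) 6.2 [-1.29  0.23  0.25]
finger zmin [0.0361 0.0414 0.0513 0.0629] rx [-0.0259  0.1104]
flag 59 [318. 152.] 0.105 0.115 0.062
flag 13 [303. 162.] -0.01 0.044 0.109
flag 16 [308. 169.] 0.042 0.048 0.049
flag 26 [302. 176.] -0.021 0.012 0.088
```

View pics/s4.png

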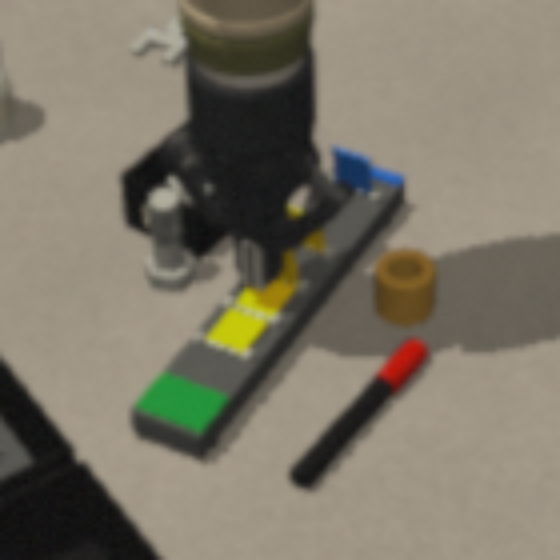

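Flag 1 lies flat, flag 2 is going over, and the rail is still in place.

>>> step_arm:
  moves:
    - [[0,0,0,0,-0.004,0,0],[0,0,0,0,-0.008,0,0],[0,0,0,0,-0.012,0,0],[0,0,0,0,-0.016,0,0],[0,0,0,0,-0.02,0,0],[0,0,0,0,-0.024,0,0],[0,0,0,0,-0.028,0,0],[0,0,0,0,-0.032,0,0],[0,0,0,0,-0.036,0,0],[0,0,0,0,-0.04,0,0],[0,0,0,0,-0.044,0,0],[0,0,0,0,-0.048,0,0]]

```text
clock: 7.4
tcp_pos: [0.5553, -0.111, 0.0568]
orientation: [0.605, 0.365, 0.605, -0.366]
wrist_force: [-0.4, 0.6, -0.1]
finger_gap: -0.0004
```

```bash
python3 look.py s5
```

```text
(np.float64(0.0382), np.float64(-0.0004), np.float64(0.0568)) 7.45 [-0.67 -0.17 -0.38]
finger zmin [0.0341 0.0432 0.0522 0.0648] rx [0.0228 0.1086]
flag 23 [309. 167.] 0.034 0.053 0.064
```

View pics/s5.png

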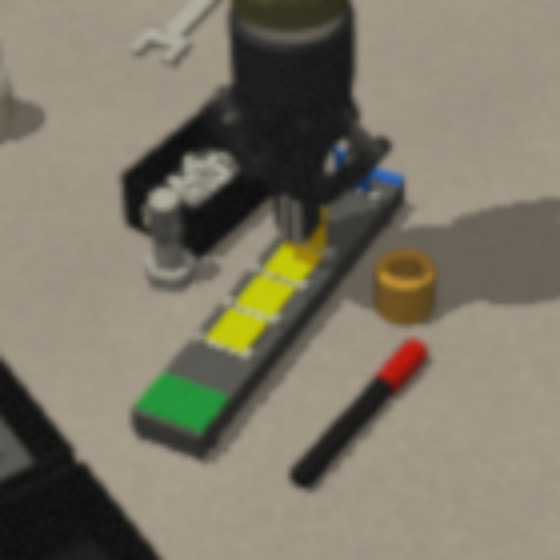

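Flags 1 to 3 are flat and flag 4 is tipping. The last stretch ends about 30 mm short of the blue flag.

>>> step_arm:
  moves:
    - [[0,0,0,0,-0.004,0,0],[0,0,0,0,-0.008,0,0],[0,0,0,0,-0.012,0,0],[0,0,0,0,-0.016,0,0],[0,0,0,0,-0.02,0,0],[0,0,0,0,-0.024,0,0],[0,0,0,0,-0.026,0,0],[0,0,0,0,-0.026,0,0]]

```text
clock: 8.25
tcp_pos: [0.5314, -0.1234, 0.0568]
orientation: [0.604, 0.365, 0.605, -0.367]
wrist_force: [-0.2, 0.6, -0.3]
finger_gap: -0.0002
```

```bash
python3 look.py s6
```

```text
(np.float64(0.0643), np.float64(-0.0004), np.float64(0.0569)) 8.3 [ 0.15 -0.02  0.82]
finger zmin [0.0344 0.0466 0.0537 0.0665] rx [0.0491 0.0729]
flag 17 [320. 154.] 0.108 0.116 0.05
```

View pics/s6.png

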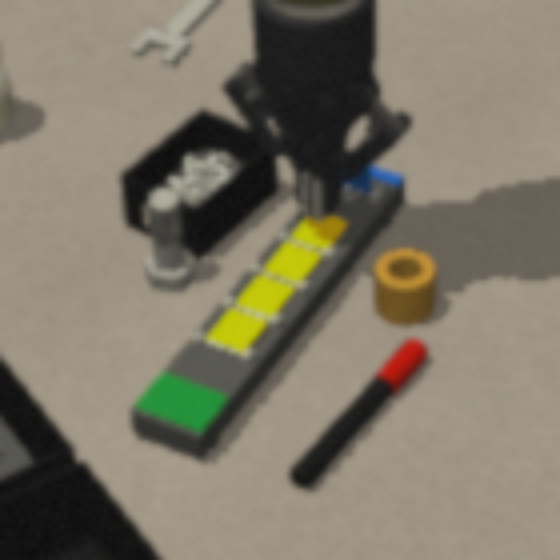

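All four look flat. I back off slightly and rise to check.

>>> step_arm:
  moves:
    - [[0,0,0,-0.005,0.002,0,0],[0,0,0,-0.015,0.004,0,0],[0,0,0,-0.03,0.006,0,0],[0,0,0,-0.05,0.01,0,0],[0,0,0,-0.08,0.01,0,0],[0,0,0,-0.12,0.01,0,0],[0,0,0,-0.15,0.01,0,0],[0,0,0,-0.17,0.01,0,0],[0,0,0,-0.17,0.01,0,0]]

```text
clock: 9.2
tcp_pos: [0.543, -0.119, 0.2314]
orientation: [0.607, 0.366, 0.603, -0.366]
wrist_force: [0.5, -0.4, 0.3]
finger_gap: -0.0
```

```bash
python3 look.py s7; python3 - <<'E'
from plan import *
f=np.load("scene0.npz");p,d=env.read_camera("scene")
P0,P1=pts("scene",f["d"]),pts("scene",d)
def g(p,P):
    h=cv2.cvtColor(p,cv2.COLOR_RGB2HSV);H,S=h[...,0].astype(int),h[...,1].astype(int)
    m=(H>50)&(H<75)&(S>120);m[:140]=0;m[225:]=0;m[:,:255]=0;m[:,340:]=0;return np.median(P[m],0).round(4)
print(g(f["p"],P0),g(p,P1))
h=cv2.cvtColor(p,cv2.COLOR_RGB2HSV);H,S=h[...,0].astype(int),h[...,1].astype(int)
q=P1-O;rx=q@X;ry=q@Y;y=(H>18)&(H<35)&(S>110)&(abs(ry)<.016)
for hx in(-65,-29,7,43):
    a=y&(rx*1000>hx+3)&(rx*1000<hx+36);print(hx,a.sum(),np.percentile(P1[a][:,2],[5,50,95]).round(4))
E
```

```text
(np.float64(0.0529), np.float64(0.0004), np.float64(0.2291)) 9.25 [-0.89  0.01 -0.49]
finger zmin [0.0342 0.0343 0.0349 0.0412] rx [0.0211 0.1136]
flag 58 [318. 152.] 0.105 0.116 0.063
[ 0.6865 -0.0386  0.0263] [ 0.6861 -0.0382  0.0265]
-65 99 [0.0261 0.03   0.0329]
-29 98 [0.0265 0.0302 0.0325]
7 97 [0.0263 0.0298 0.032 ]
43 93 [0.0261 0.0296 0.0328]
```

View pics/s7.png

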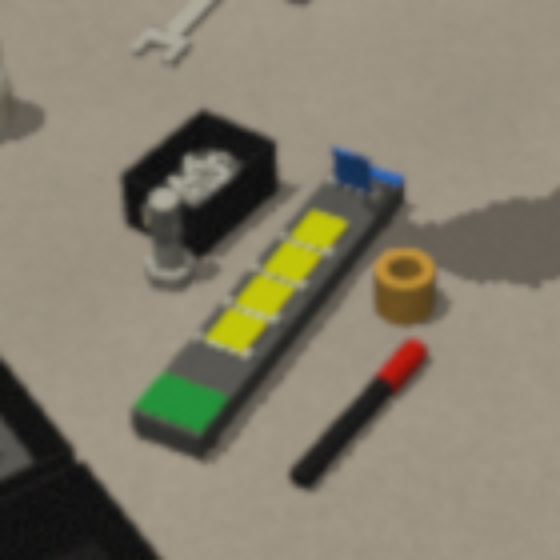

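All four yellow flags lie flat with tops near 30 mm, the blue flag stands at 63 mm, and the rail is unmoved. The arm is clear, so I hand in.

```bash
python3 -c "
from workcell import env
print(env.get_state()['qvel'].round(3));print(env.hand_in())"
```

```text
[ 0.     0.021 -0.038 -0.008 -0.001  0.   ]
the job is handed in; nothing more can be done
None
```

I brushed the closed fingertips along the row from the green pad, about 46 mm above the table. The four yellow flags went down in order, and I stopped about 30 mm short of the blue flag. I then rose clear and handed in at about 9.3 s.

The last camera checks showed:
- **Yellow flags:** all four lie flat, with top faces at about 30 mm.
- **Blue flag:** still standing, top at 63 mm.
- **Rail:** the green pad is within 1 mm of where it was at the start.
- **Forces:** the wrist force read at most about 1.3 N at the end of each move, which is at noise level. I did not read it during the moves.
- **Other things on the table:** the bolt, bushing, marker and bin look unmoved in the final close-up. I did not measure their positions again, and the arm never went near the tape, jar or wrench.

One disagreement: my estimate of the rail's position along its length differed by 2–4 mm between measurements. That was well inside the margins I used.

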